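# Fit a double-keyed timing pulley on the exciter shaft

## Task

Lift the aluminium timing pulley by its hexagonal boss from the bench and put it, flat flange down, over the upright shaft of the blue rotary exciter. Turn it under light pressure until its two keyways drop over the keys, then lower it gently, without forcing or dropping it, until it sits fully home on the shoulder, and let go. Leave the accelerometer, the red-lidded tin and the screwdriver where they are.

Things in the scene. Friction and masses are not known exactly. Their poses are not given: they have to be found in the camera images.
- pulley: Aluminium timing pulley, 36 mm high, about 250 g, standing flat on the bench: toothed wheel 62 mm across from 0 to 16 mm height, narrower boss above. Through bore 22 mm, with two opposite keyways along it, 8 mm wide, reaching 17.5 mm from the axis, on the pulley's -x and +x sides (x starts within 35 deg of straight ahead). Origin: centre of the underside, on the axis; z up.
- boss (a point): On the pulley's axis, 26 mm above its underside, axes as the pulley's: middle of the hexagonal boss (height 16 to 36 mm), 36 mm across its flats. Two flats face the pulley's +y and -y, the others follow every 60 degrees, so it can be gripped by any of three pairs of flats; the keyways lie at two corners.
- exciter: Blue round rotary exciter, fixed to the bench: 110 mm square foot, body 88 mm across and 56 mm high, black connector housing at its +x side, vertical steel shaft on its axis. Origin: on the axis at the foot's underside; z up. Its -x side roughly faces the robot.
- seat (a point): On the shaft axis, 62 mm above the exciter's origin, axes as the exciter's: centre of the shoulder, 34 mm across, on which the pulley's underside must come to rest. A brake holds the shaft; it gives way at about 0.3 N m, so the shaft turns along if the pulley is pressed hard or is turned on after it has dropped.
- key_level (a point): On the shaft axis, 22 mm above the seat: top of two opposite brass keys, 6 mm wide, 6 mm proud of the shaft, reaching down to the shoulder. A pulley out of line rests on them. Their direction is not measured: the line through them lies within 0.8 rad of the exciter's x axis, so an aligned pulley's yaw is the exciter's within 0.8 rad (or half a turn more). Play: about 0.07 rad each way.
- shaft_end (a point): Top of the upright steel shaft, on its axis, 52 mm above the seat. The shaft is 20 mm in diameter; the topmost 5 mm taper to 14 mm.
- accel: Small grey accelerometer, 14x21x19 mm, standing on the bench. Leave alone. Origin: centre of its underside.
- grease_tin: Round tin with a red-brown lid, 51 mm across, 26 mm high. Leave alone. Origin: centre of its underside.
- screwdriver: Screwdriver with a green handle, 149 mm long, 24 mm high, lying on the bench. Leave alone. Origin: centre of its underside.
Things that resemble listed ones, but are neither listed nor needed, are in the scene too. Several things look just like the pulley: the one meant starts farthest to the robot's left.

How it is judged:
On the way:
1. the pulley is upright over the end of the shaft (horizontal distance between pulley and seat below 0.004 m and z of pulley in the frame of seat below 0.045 m and angle between pulley's own z axis and vertical below 0.1 rad), for 0.2 s.
At the end, for the whole second after the job is handed in: The pulley is on the shaft with its keyways over the keys, its underside within 3 mm of the shoulder and its axis within 3 mm of the shaft's, upright within 0.05 rad, released and at rest; the bystanders lie where they were (within 20 mm) (horizontal distance between pulley and seat below 0.003 m and z of pulley in the frame of seat below 0.003 m and angle between pulley's own z axis and vertical below 0.05 rad and linear speed of pulley below 0.02 m/s); the robot touches nothing.
It fails at once if the pulley is pressed on the keys or shaft with more than 40 N while not yet over the keys (contact force between pulley and exciter above 40 N and z of pulley in the frame of seat above 0.015 m).
It fails at once if the pulley is forced or dropped: more than 60 N between it and the exciter or its shaft (contact force between pulley and exciter above 60 N).
It fails at once if a bystander is disturbed (distance of any of accel, grease_tin, screwdriver from where it was at the start of the episode above 0.02 m).
It also fails if it takes over 72 s, if anything falls off the work surface, if the arm or the gripper's body presses on something with over 40 N, if the wrist force passes 120 N, or if a joint passes its speed limit or range.

## Robot

A 6-joint arm with a two-finger parallel gripper is mounted at the origin on a cart in front of the work surface, level with it; the furniture and walls round the work are solid. World frame = base frame: x ahead of the robot, y to its left, z up, the work surface at z = 0. Lengths are in m, angles in rad, forces in N, time in s.
With the tool pointing down it reaches from about 0.35 to 0.975 m from the base axis. Payload 7.1 kg.
Tool frame: the origin (TCP) lies at the very end of the fingers, on their centre line; the grasp point (between the pads) lies manip.pinch_z behind it (manip.pinch_z is the distance from the TCP to the grasp point, in m); z points along the fingers, y is the line along which they close (so a half turn about z gives the same grasp; the last joint's range is limited). The gripper opens to 88 mm and grips with 3 to 60 N. Pads are 20 mm wide; open, the fingers measure 115 mm over their backs; the gripper's body (75 mm by 178 mm) begins 61 mm behind the grasp point.
Start: joints at [1.198, 0.423, 1.63, -0, 1.089, -0.019], TCP at [0.217, 0.586, 0.223] pointing down, gripper open.
Joint ranges: [-3, 3], [-0.9, 2.11], [0.09, 2.58], [-1.31, 4.45], [0.11, 2.69], [-2.54, 2.54]. Speed limits (rad/s): [2.39, 2.39, 3.01, 3.14, 3.14, 3.14].

## Interface

Orientations are given as a 3x3 rotation matrix whose columns are the frame's x, y, z axes.
In Python, from bench import manip, camera, camera_info, ticket gives the robot as it stands.
- The arm moves only by the tool step_arm, never from a script. Its argument "moves" is a list that holds one entry, the list of rows, each a list of 7 numbers: the turn, a rotation vector about the world's x, y, z each as a share of pi rad, from -1 to 1, then the shift along the world's x, y, z each as a share of 0.2 m, from -1 to 1, then the gripper command: -1 is fully open, 1 is shut, values between are in proportion. In form: [[[wx, wy, wz, dx, dy, dz, grip], ...]]. A call has 1 to 10 rows; each row is the pose to reach, as a shift and turn from the pose commanded when the call began, turning the shorter way round; what a row does not reach only later rows make up. A row lasts 1/12 s, in which the tool goes at most 41.7 mm and 7.16 degrees, less where a joint would pass 70% of its speed; a pose out of reach is approached as far as the arm can. A call with a number of a shift or a turn outside -1 to 1 is refused whole. A call with a gripper value outside its range is refused whole. The fingers move at their own pace and stop on an object; "newtons" is the grip in N (left out, the last holds). Time passes only in rows, so rows that repeat a pose let the fingers close. It gives the time, the measured TCP pose, the force, the opening and the grip force at its end, in the units of the state.
- manip.state(): the state, without advancing time (a new reading comes with each control period).
- camera(name): name is "scene" or "top" or "wrist"; returns the picture (400x640x3 uint8, red, green, blue); there is no depth.
- camera_info(name): a dict with "vfov" (degrees; the focal length in pixels is half the picture's height over the tangent of half this angle, whatever the lens; pixels are square), "cx", "cy" (the principal point, pixels), "D" ([k1, k2, p1, p2, k3] as OpenCV has them; the pictures are not rectified), "rvec" (rotation vector, rad) and "tvec" (3), from world to camera coordinates, as OpenCV has them; the wrist camera has in their place "hand_eye" (4x4, takes a point from camera to tool coordinates, whose origin is the TCP and whose axes are the flange's). Camera axes: x right, y down, z forward; pixel columns grow to the right and rows downward; lengths in m; the calibration is good to about 2 mm. A picture is of the moment at which its call begins: read the wrist's pose just before it. camera_info takes no time and is no camera call.
- ticket.hand_in(): hands the job in; it is judged then, once.
The state is a dict: "time": time; "qpos": joint angles; "joint_vel": joint speeds; "joint_torque": joint torques, N m; "tcp_pos": TCP position; "tcp_rot": TCP orientation; "force": force on the tool from outside, world axes, zero at the start; "wrist_torque": the same for the moment, N m; "gripper_width": opening from 0.0 (shut) to 1.0 (fully open); "gripper_force": force on a finger pad.
Only numpy, scipy, OpenCV 4.12 (cv2) and the standard library are available. Lean on these libraries where they do the work, as an engineer would, in place of code of your own. Each camera call takes 0.05 s, during which the arm holds its last target. There are 200 camera calls.

## Working session

There is one attempt and no reset: what is moved stays moved. The work goes in short steps, Python scripts to look and compute and a tool call to move; the robot and the scene stay as the last step left them, time stands still between calls to the robot, and variables do not carry over. Pictures are saved under pics/ and viewed, at most 10 in all, crops included, and the job is handed in when it is done.

Besides the shell and the picture viewer there is one more tool, called after "Request:" as name(argument=value, ...), one argument or row to a line, values as JSON. step_arm: Moves the arm, as the interface text tells. Shift numbers are shares of 0.2 m and turn numbers shares of pi rad, none past 1 either way. Its arguments: {"type":"object","properties":{"moves":{"type":"array"},"newtons":{"type":"number"}},"required":["moves"]}

```bash
mkdir -p pics
cat > h.py <<'E'
import numpy as np, cv2
from bench import manip, camera, camera_info, ticket
def cam(name, st=None):
    i=camera_info(name); f=200/np.tan(np.radians(i["vfov"])/2)
    K=np.array([[f,0,i["cx"]],[0,f,i["cy"]],[0,0,1.]]); D=np.array(i["D"],float)
    if "rvec" in i:
        R=cv2.Rodrigues(np.array(i["rvec"],float))[0]; t=np.array(i["tvec"],float).reshape(3)
    else:
        st=st or manip.state(); T=np.eye(4);T[:3,:3]=st["tcp_rot"];T[:3,3]=st["tcp_pos"]
        M=np.linalg.inv(T@np.array(i["hand_eye"])); R,t=M[:3,:3],M[:3,3]
    return K,D,R,t
def at_z(c,uv,z):
    K,D,R,t=c; p=cv2.undistortPoints(np.array(uv,float).reshape(-1,1,2),K,D).reshape(-1,2)
    d=np.c_[p,np.ones(len(p))]@R; o=-R.T@t
    return o+d*((z-o[2])/d[:,2])[:,None]
def proj(c,P):
    K,D,R,t=c; return cv2.projectPoints(np.array(P,float).reshape(-1,1,3),cv2.Rodrigues(R)[0],t,K,D)[0].reshape(-1,2)
def save(name,im,box=None,s=1):
    if box: im=im[box[1]:box[3],box[0]:box[2]]
    cv2.imwrite("pics/"+name,cv2.resize(im[:,:,::-1],None,fx=s,fy=s,interpolation=cv2.INTER_CUBIC))
E
python3 - <<'E'
from h import *
st=manip.state(); print(manip.pinch_z,st["tcp_rot"],st["force"])
a=camera("top");b=camera("scene");w=camera("wrist")
np.savez("im0.npz",a=a,b=b,w=w)
save("top0.png",a);
save("sw.png",np.vstack([b,w]),s=0.7)
for n in("top","scene"):
    K,D,R,t=cam(n);print(n,-R.T@t)
E
```

```text
0.0187 [[-9.38070896e-01  3.46442848e-01 -5.89133306e-04]
 [ 3.46443346e-01  9.38069747e-01 -1.46882153e-03]
 [ 4.37854198e-05 -1.58196004e-03 -9.99998748e-01]] [-0.54001746 -0.50283953 -1.00478728]
top [0.43492464 0.10251238 0.95154865]
scene [-0.10695762  0.53004123  0.48799756]
```

View pics/top0.png

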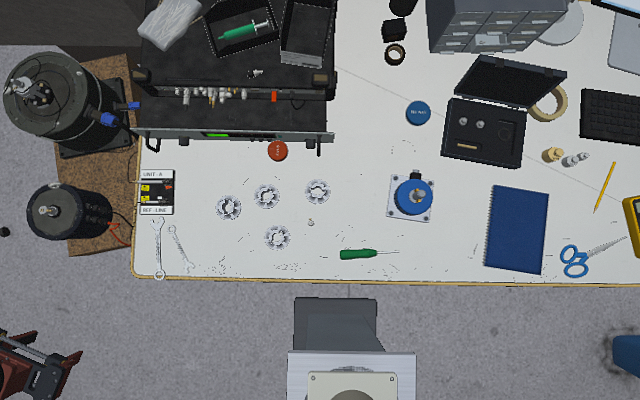

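View pics/sw.png

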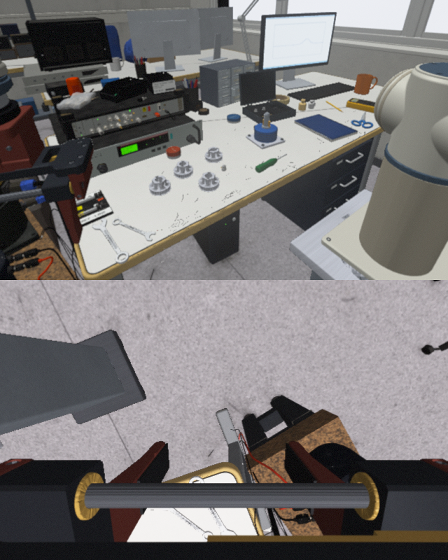

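The top view shows four pulley-like things at (228,208), (266,196), (317,192) and (277,237). Image left is the robot's +y, so the one at (228,208) should be the pulley meant. The exciter is at (413,196). I'll check with positions and an enlarged crop.

Run:
```python
from h import *
a=np.load("im0.npz")["a"]; c=cam("top")
print(at_z(c,[[228,208],[266,196],[317,192],[277,237]],.03).round(3))
print("exc foot",at_z(c,[[413,196]],.05).round(3),"tin",at_z(c,[[277,151]],.026),"acc",at_z(c,[[311,222]],.02),"sd",at_z(c,[[340,254],[400,253]],.012))
p=cv2.resize(a[178:238,198:258][:,:,::-1],None,fx=7,fy=7,interpolation=cv2.INTER_CUBIC)
e=cv2.resize(a[166:226,383:443][:,:,::-1],None,fx=7,fy=7,interpolation=cv2.INTER_CUBIC)
cv2.imwrite("pics/crop.png",cv2.resize(np.hstack([p,e]),(800,400)))
```

```text
[[0.501 0.313 0.03 ]
 [0.532 0.221 0.03 ]
 [0.545 0.096 0.03 ]
 [0.433 0.191 0.03 ]]
exc foot [[ 0.538 -0.137  0.05 ]] tin [[0.64647357 0.19855476 0.026     ]] acc [[0.47127897 0.10933441 0.02      ]] sd [[ 0.39394531  0.03568648  0.012     ]
 [ 0.39929365 -0.11387147  0.012     ]]
```

View pics/crop.png

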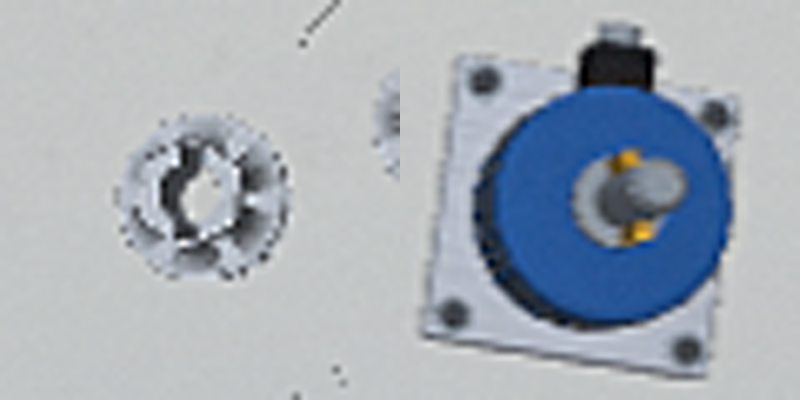

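The left crop confirms the target: a hex-bossed pulley centred at about (228.4,207.5), with no pulley farther left. In the right crop the brass keys are at about (417.2,190) and (418.7,200.8), and the foot corners are clear.

Run:
```python
from h import *
c=cam("top")
f=lambda L:[[383+(x-400)/6.667,166+y/6.667] for x,y in L]
k=at_z(c,f([(628,160),(638,232)]),.084);print("keys",k.round(4),k.mean(0)); d=k[0]-k[1];print("key yaw",np.arctan2(d[1],d[0]),np.hypot(*d[:2]))
q=at_z(c,f([(462,55),(740,95),(708,378),(422,335)]),.006);print("foot",q.round(3),q.mean(0))
for i,j in((3,0),(2,1)):
  d=q[j]-q[i];print(np.arctan2(d[1],d[0]),np.hypot(*d[:2]))
print("shaft end",at_z(c,f([(665,185)]),.114))
print(np.array(camera_info("wrist")["hand_eye"]).round(3))
```

```text
keys [[ 0.5489 -0.1376  0.084 ]
 [ 0.5236 -0.1411  0.084 ]] [ 0.53628339 -0.13934019  0.084     ]
key yaw 0.13443379462389102 0.025539548430728858
foot [[ 0.598 -0.095  0.006]
 [ 0.585 -0.203  0.006]
 [ 0.477 -0.19   0.006]
 [ 0.49  -0.08   0.006]] [ 0.53765371 -0.14196569  0.006     ]
-0.13831411414930006 0.1087471193759616
-0.12084039615880902 0.109695298131973
shaft end [[ 0.53676955 -0.1419383   0.114     ]]
[[ 0.    -0.97  -0.245  0.067]
 [ 1.     0.     0.    -0.001]
 [-0.    -0.245  0.97  -0.162]
 [ 0.     0.     0.     1.   ]]
```

Request:
step_arm(
  moves=[
    [[0, 0, 0, 0.2, -0.17, 0, -1], [0, 0, 0, 0.4, -0.34, 0, -1], [0, 0, 0, 0.5, -0.5, 0, -1], [0, 0, 0, 0.6, -0.66, 0, -1], [0, 0, 0, 0.7, -0.8, 0, -1], [0, 0, 0, 0.8, -0.95, 0, -1], [0, 0, 0, 0.8, -1, 0, -1]],
  ],
)

```text
time: 0.73
tcp_pos: [0.3791, 0.3823, 0.2225]
tcp_rot: [[-0.937, 0.35, 0.001], [0.35, 0.937, -0.001], [-0.001, -0.001, -1.0]]
force: [0.4, 0.1, -0.1]
gripper_width: 0.999
gripper_force: 0.0
```

Request:
step_arm(
  moves=[
    [[0, 0, 0, 0.2, -0.1, 0, -1], [0, 0, 0, 0.4, -0.23, 0, -1], [0, 0, 0, 0.6, -0.34, 0, -1], [0, 0, 0, 0.6, -0.34, 0, -1], [0, 0, 0, 0.6, -0.34, 0, -1]],
  ],
)

```text
time: 1.15
tcp_pos: [0.4988, 0.3169, 0.2224]
tcp_rot: [[-0.937, 0.35, 0.0], [0.35, 0.937, -0.0], [-0.0, 0.0, -1.0]]
force: [-0.9, 0.4, -0.0]
gripper_width: 1.003
gripper_force: 0.0
```

Run:
```python
from h import *
st=manip.state(); w=camera("wrist"); c=cam("wrist",st); print(st["tcp_pos"])
uv=proj(c,[.501,.313,.03])[0]; print(uv)
x,y=(uv-50).astype(int); print(x,y); np.savez("w1.npz",w=w)
save("w1.png",w,(max(x,0),max(y,0),x+100,y+100),6)
```

```text
[0.49878602 0.31689379 0.22241792]
[321.74711239 186.95863468]
271 136
```

View pics/w1.png

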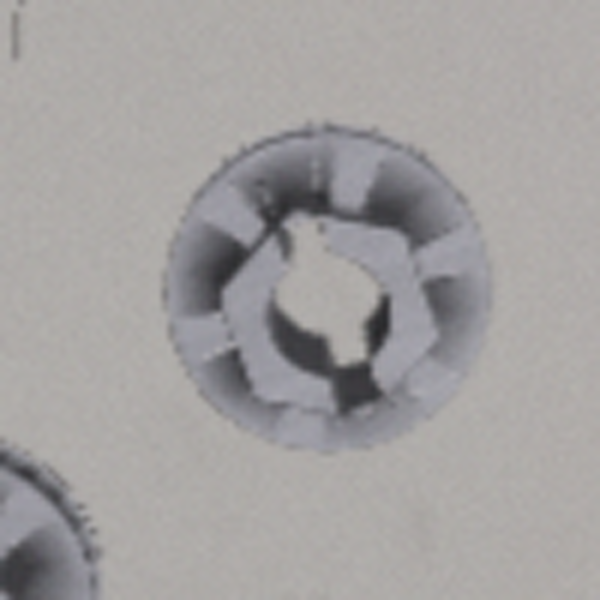

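The crop shows the pulley's hex boss. Corners are at crop pixels (222,290), (408,237), (440,335) and (255,397), and the keyways are at the corners near (303,213) and (360,412). The wheel outline is centred at about (328,290).

Run:
```python
from h import *
c=cam("wrist")
f=lambda L:[[271+(x+.5)/6-.5,136+(y+.5)/6-.5] for x,y in L]
h=at_z(c,f([(222,290),(440,335),(408,237),(255,397),(303,212),(360,412)]),.036)
print(h.round(4));
for i in(0,2,4):
  d=h[i]-h[i+1];print(h[i:i+2].mean(0).round(4),np.degrees(np.arctan2(d[1],d[0]))%180,np.hypot(*d[:2]))
o=at_z(c,f([(165,290),(492,290),(328,128),(328,452)]),.012);print(o.round(4),o.mean(0))
```

```text
[[0.4894 0.3011 0.036 ]
 [0.5108 0.3351 0.036 ]
 [0.492  0.3358 0.036 ]
 [0.5099 0.2997 0.036 ]
 [0.4812 0.3197 0.036 ]
 [0.5193 0.3166 0.036 ]]
[0.5001 0.3181 0.036 ] 57.72463331489969 0.040194898100368595
[0.501  0.3177 0.036 ] 116.47608871874405 0.04033431046900978
[0.5002 0.3182 0.036 ] 175.30960987247803 0.038182412750545854
[[0.4894 0.2882 0.012 ]
 [0.5113 0.3471 0.012 ]
 [0.4712 0.3283 0.012 ]
 [0.5306 0.3063 0.012 ]] [0.50061833 0.31746716 0.012     ]
```

Both estimates agree: the pulley is centred at (0.5005, 0.318) and its yaw is about -3.5°. I'll grip the flats whose normals point at 26.5°, which turns the tool by -43.2°.

Request:
step_arm(
  moves=[
    [[0, 0, -0.04, 0.008, 0.005, -0.15, -1], [0, 0, -0.08, 0.008, 0.005, -0.3, -1], [0, 0, -0.12, 0.008, 0.005, -0.45, -1], [0, 0, -0.16, 0.008, 0.005, -0.6, -1], [0, 0, -0.2, 0.008, 0.005, -0.7, -0.5], [0, 0, -0.24, 0.008, 0.005, -0.8, -0.4], [0, 0, -0.24, 0.008, 0.005, -0.8, -0.4], [0, 0, -0.24, 0.008, 0.005, -0.8, -0.4]],
  ],
)

```text
time: 1.87
tcp_pos: [0.496, 0.3199, 0.062]
tcp_rot: [[-0.451, 0.892, -0.003], [0.892, 0.451, -0.001], [-0.0, -0.003, -1.0]]
force: [0.3, -0.1, -0.1]
gripper_width: 0.735
gripper_force: 0.0
```

Run:
```python
from h import *
st=manip.state(); print(st["tcp_pos"],st["tcp_rot"],st["qpos"],st["force"]); w=camera("wrist")
save("w2.png",w,(160,100,480,340),2.5)
print(proj(cam("wrist",st),[.5005,.318,.036]))
```

```text
[0.49603134 0.31986223 0.06196136] [[-4.51085771e-01  8.92476504e-01 -2.70486314e-03]
 [ 8.92480603e-01  4.51083670e-01 -1.37697977e-03]
 [-8.80250347e-06 -3.03517387e-03 -9.99995394e-01]] [5.52448084e-01 5.95914082e-01 1.79281726e+00 3.60522782e-04
 7.55886440e-01 8.42038411e-02] [ 0.25466116 -0.12862816 -0.09445663]
[[330.81486617 239.97480892]]
```

View pics/w2.png

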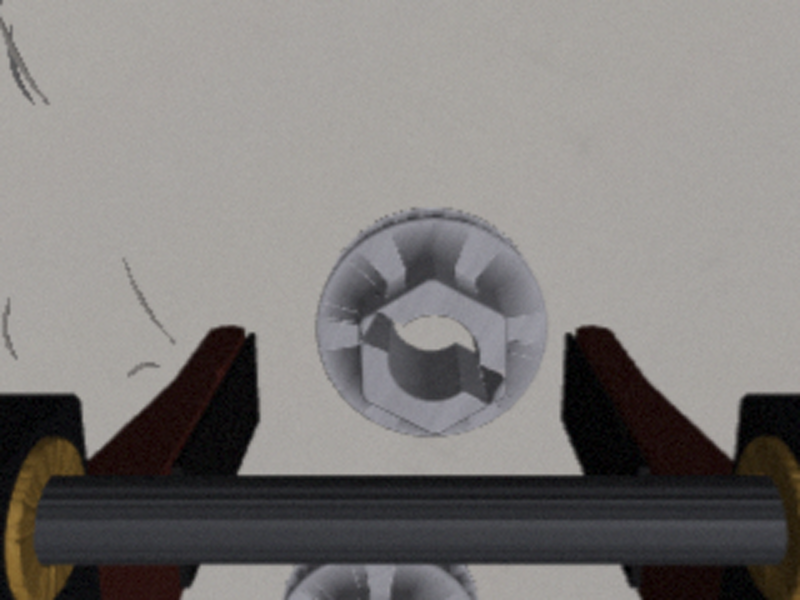

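The pulley sits between the open fingers. The hex flats are vertical in the picture, so the yaw matches, and the hex centre is at full-frame (333.4,242.6).

Run:
```python
from h import *
st=manip.state(); print(st["tcp_pos"]); c=cam("wrist",st)
print(at_z(c,[[333.4,242.6]],.036), c[0][:2,2])
e=at_z(c,[[160+x/2.5,100+y/2.5] for x,y in [(433,280),(433,433),(361,321),(506,320),(363,398),(506,385)]],.036);print(e)
R=np.array(st["tcp_rot"]);print((e-st["tcp_pos"])@R)
print(proj(c,st["tcp_pos"]))
```

```text
[0.49717645 0.32023827 0.06314692]
[[0.5041216 0.3172204 0.036    ]] [323.69072803 203.50057916]
[[0.49509643 0.33447414 0.036     ]
 [0.5133692  0.29899847 0.036     ]
 [0.48424916 0.31741608 0.036     ]
 [0.51548622 0.33351837 0.036     ]
 [0.49351785 0.29956494 0.036     ]
 [0.52355309 0.31865918 0.036     ]]
[[ 0.01363898  0.00458185  0.02714639]
 [-0.02626503  0.00487709  0.02714133]
 [ 0.00331252 -0.01279643  0.02715352]
 [ 0.00358386  0.02234562  0.02713657]
 [-0.0168003  -0.01258189  0.02715093]
 [-0.01331665  0.02283802  0.02713425]]
[[325.7859916  250.75507436]]
```

Request:
step_arm(
  moves=[
    [[0, 0, 0, 0.008, -0.01, -0.05, -0.4], [0, 0, 0, 0.008, -0.01, -0.1, -0.4], [0, 0, 0, 0.008, -0.01, -0.1, -0.4], [0, 0, 0, 0.008, -0.01, -0.1, -0.4]],
  ],
)

```text
time: 2.25
tcp_pos: [0.4994, 0.317, 0.0424]
tcp_rot: [[-0.447, 0.894, -0.001], [0.894, 0.447, -0.0], [-0.0, -0.001, -1.0]]
force: [0.4, 0.6, -0.7]
gripper_width: 0.702
gripper_force: 0.0
```

Run:
```python
from h import *
for i in range(2):
  st=manip.state(); w=camera("wrist"); print(st["tcp_pos"],st["joint_vel"])
save("w3.png",w,(220,140,440,300),3)
print(proj(cam("wrist",st),[st["tcp_pos"],[.503,.317,.036]]))
```

```text
[0.49942644 0.31704041 0.0423573 ] [-0.00155482 -0.00958479 -0.0077322  -0.00106607  0.00199702  0.0040277 ]
[0.49972341 0.31718274 0.04270275] [-0.0009404  -0.00614642 -0.00381178  0.00085017  0.0002385   0.00090033]
[[325.78683841 250.74471286]
 [330.89481908 248.81899088]]
```

View pics/w3.png

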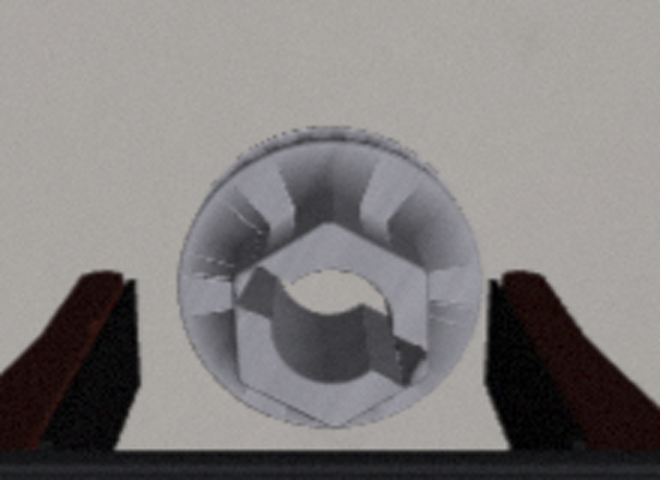

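The hex centre is at full-frame (331,248), which matches (0.503, 0.317). The fingers are clear on both sides. Shift +3 mm in x and descend.

Request:
step_arm(
  moves=[
    [[0, 0, 0, 0.016, 0, -0.04, -0.4], [0, 0, 0, 0.016, 0, -0.08, -0.4], [0, 0, 0, 0.016, 0, -0.1, -0.4], [0, 0, 0, 0.016, 0, -0.115, -0.4], [0, 0, 0, 0.016, 0, -0.12, -0.4], [0, 0, 0, 0.016, 0, -0.12, -0.4]],
  ],
)

```text
time: 2.85
tcp_pos: [0.5026, 0.3171, 0.0181]
tcp_rot: [[-0.447, 0.895, -0.001], [0.895, 0.447, -0.0], [-0.0, -0.001, -1.0]]
force: [-0.1, 0.2, 0.0]
gripper_width: 0.7
gripper_force: 0.0
```

Request:
step_arm(
  moves=[
    [[0, 0, 0, 0, 0, 0, 0], [0, 0, 0, 0, 0, 0, 0.1], [0, 0, 0, 0, 0, 0, 0.2], [0, 0, 0, 0, 0, 0, 0.3], [0, 0, 0, 0, 0, 0, 1], [0, 0, 0, 0, 0, 0, 1], [0, 0, 0, 0, 0, 0, 1], [0, 0, 0, 0, 0, 0, 1], [0, 0, 0, 0, 0, 0, 1], [0, 0, 0, 0, 0, 0, 1]],
  ],
  newtons=35,
)

```text
time: 3.68
tcp_pos: [0.5031, 0.3174, 0.0189]
tcp_rot: [[-0.447, 0.895, 0.0], [0.895, 0.447, 0.0], [0.0, 0.001, -1.0]]
force: [-0.2, 0.1, 4.5]
gripper_width: 0.409
gripper_force: 35.0
```

Gripped: the opening is 36 mm, which matches the flats. Lift.

Request:
step_arm(
  moves=[
    [[0, 0, 0, 0, 0, 0.05, 1], [0, 0, 0, 0, 0, 0.15, 1], [0, 0, 0, 0, 0, 0.3, 1], [0, 0, 0, 0, 0, 0.45, 1], [0, 0, 0, 0, 0, 0.6, 1], [0, 0, 0, 0, 0, 0.75, 1], [0, 0, 0, 0, 0, 0.87, 1], [0, 0, 0, 0, 0, 0.87, 1]],
  ],
)

```text
time: 4.35
tcp_pos: [0.505, 0.3186, 0.198]
tcp_rot: [[-0.447, 0.895, 0.007], [0.895, 0.447, 0.004], [0.001, 0.008, -1.0]]
force: [0.8, -0.2, -2.4]
gripper_width: 0.406
gripper_force: 35.0
```

Request:
step_arm(
  moves=[
    [[0, 0, 0.01, 0.01, -0.1, 0, 1], [0, 0, 0.02, 0.02, -0.25, 0, 1], [0, 0, 0.03, 0.05, -0.4, 0, 1], [0, 0, 0.04, 0.1, -0.55, 0, 1], [0, 0, 0.05, 0.15, -0.7, 0, 1], [0, 0, 0.06, 0.2, -0.85, 0, 1], [0, 0, 0.062, 0.2, -1, 0, 1]],
  ],
)

```text
time: 4.93
tcp_pos: [0.5434, 0.1156, 0.1915]
tcp_rot: [[-0.613, 0.79, -0.001], [0.79, 0.613, -0.0], [0.0, -0.001, -1.0]]
force: [1.1, -0.4, -3.4]
gripper_width: 0.408
gripper_force: 35.0
```

Request:
step_arm(
  moves=[
    [[0, 0, 0, 0.05, -0.15, 0, 1], [0, 0, 0, 0.1, -0.3, 0, 1], [0, 0, 0, 0.15, -0.45, 0, 1], [0, 0, 0, 0.2, -0.6, 0, 1], [0, 0, 0, 0.25, -0.75, 0, 1], [0, 0, 0, 0.25, -0.9, 0, 1], [0, 0, 0, 0.25, -1, 0, 1]],
  ],
)

```text
time: 5.52
tcp_pos: [0.592, -0.0852, 0.191]
tcp_rot: [[-0.611, 0.792, -0.002], [0.792, 0.611, -0.0], [0.001, -0.002, -1.0]]
force: [-0.6, -0.1, -2.5]
gripper_width: 0.403
gripper_force: 35.0
```

Request:
step_arm(
  moves=[
    [[0, 0, 0, 0, -0.15, 0, 1], [0, 0, 0, 0, -0.3, 0, 1], [0, 0, 0, 0, -0.45, 0, 1], [0, 0, 0, 0, -0.6, 0, 1], [0, 0, 0, 0, -0.75, 0, 1], [0, 0, 0, 0, -0.82, 0, 1], [0, 0, 0, 0, -0.82, 0, 1], [0, 0, 0, 0, -0.82, 0, 1]],
  ],
)

```text
time: 6.18
tcp_pos: [0.5919, -0.2467, 0.1913]
tcp_rot: [[-0.61, 0.792, -0.002], [0.792, 0.61, 0.001], [0.002, -0.001, -1.0]]
force: [-0.4, 0.4, -2.5]
gripper_width: 0.406
gripper_force: 35.0
```

Run:
```python
from h import *
for i in range(3):
  st=manip.state(); w=camera("wrist"); print(st["tcp_pos"])
print(st["tcp_rot"],st["force"],st["qpos"])
c=cam("wrist",st)
u=proj(c,[[.537,-.1415,.062],[.537,-.1415,.114]]);print(u)
x,y=(u.mean(0)-[60,50]).astype(int);x=max(x,0);y=max(y,0);print(x,y)
np.savez("w4.npz",w=w)
save("w4.png",w,(x,y,x+120,y+100),6)
```

```text
[ 0.59193276 -0.24665829  0.19131836]
[ 0.59208811 -0.24583439  0.19155249]
[ 0.59233724 -0.24544786  0.19182615]
[[-6.11746163e-01  7.91052499e-01 -1.60483050e-03]
 [ 7.91051901e-01  6.11747996e-01  1.13138322e-03]
 [ 1.87673536e-03 -5.77384876e-04 -9.99998072e-01]] [ 0.15539066  1.00106107 -2.88060536] [-4.11585563e-01  4.81577304e-01  1.61391894e+00  4.55735172e-04
  1.04801989e+00 -1.07008149e+00]
[[349.10905288  59.42772742]
 [354.89946013  45.22136963]]
292 2
```

View pics/w4.png

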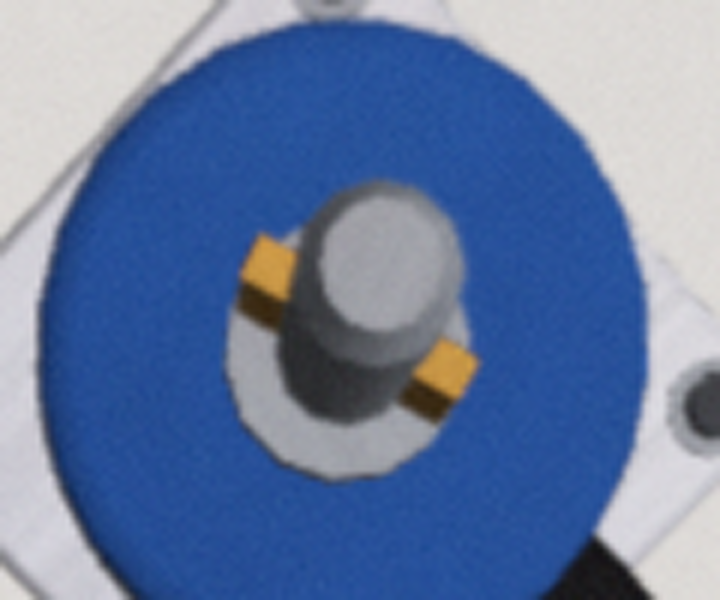

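The view shows the shaft end disc at crop (380,262). The brass keys' outer end midpoints are at (251,260) and (465,383), and the shoulder spans about x 227–470 with its bottom at y 479.

Run:
```python
from h import *
c=cam("wrist")
f=lambda L:[[292+(x+.5)/6-.5,2+(y+.5)/6-.5] for x,y in L]
k=at_z(c,f([(251,260),(465,383)]),.084);d=k[1]-k[0];print(k,k.mean(0),np.degrees(np.arctan2(d[1],d[0])),np.hypot(*d[:2]))
o=at_z(c,f([(262,234),(240,285),(480,364),(450,402)]),.084)
for i in(0,2):
  d=o[i+1]-o[i];print("end edge normal",np.degrees(np.arctan2(d[1],d[0]))-90,np.hypot(*d[:2]))
print("shaft",at_z(c,f([(380,262)]),.114))
s=at_z(c,f([(320,262),(443,262),(380,194),(380,331)]),.114);print(s.round(4),s.mean(0))
s=at_z(c,f([(227,355),(470,355)]),.062);print("shoulder x pair",s,np.hypot(*(s[1]-s[0])[:2]))
b=at_z(c,f([(40,330),(648,330)]),.056);print("body",b.mean(0),np.hypot(*(b[1]-b[0])[:2]))
```

```text
[[ 0.52249242 -0.14458991  0.084     ]
 [ 0.55305564 -0.13918022  0.084     ]] [ 0.53777403 -0.14188506  0.084     ] 10.037399168255385 0.031038286097522304
end edge normal -167.0710123330212 0.006498709477161848
end edge normal -181.37635596224555 0.0058302089178541745
shaft [[ 0.53722143 -0.14131348  0.114     ]]
[[ 0.5319 -0.1454  0.114 ]
 [ 0.5428 -0.137   0.114 ]
 [ 0.5328 -0.1359  0.114 ]
 [ 0.5417 -0.1469  0.114 ]] [ 0.53732191 -0.14130421  0.114     ]
shoulder x pair [[ 0.52498168 -0.1520916   0.062     ]
 [ 0.5514699  -0.13158263  0.062     ]] 0.03349990452915856
body [ 0.53542154 -0.13864565  0.056     ] 0.08528625022078719
```

Request:
step_arm(
  moves=[
    [[0, 0, 0.013, -0.07, 0.13, 0, 1], [0, 0, 0.013, -0.14, 0.26, 0, 1], [0, 0, 0.013, -0.2, 0.4, -0.05, 1], [0, 0, 0.013, -0.26, 0.48, -0.1, 1], [0, 0, 0.013, -0.275, 0.52, -0.15, 1], [0, 0, 0.013, -0.275, 0.52, -0.2, 1], [0, 0, 0.013, -0.275, 0.52, -0.2, 1], [0, 0, 0.013, -0.275, 0.52, -0.2, 1], [0, 0, 0.013, -0.275, 0.52, -0.2, 1]],
  ],
)

```text
time: 7.08
tcp_pos: [0.539, -0.1436, 0.1529]
tcp_rot: [[-0.643, 0.766, 0.001], [0.766, 0.643, -0.0], [-0.001, 0.0, -1.0]]
force: [0.1, -0.7, -2.5]
gripper_width: 0.405
gripper_force: 35.0
```

Run:
```python
from h import *
for i in range(3):
  st=manip.state(); w=camera("wrist"); print(st["tcp_pos"])
print(st["tcp_rot"],st["force"],st["wrist_torque"])
c=cam("wrist",st);p=np.array(st["tcp_pos"])
print(proj(c,[p-[0,0,.0185],p+[0,0,.0175],[.5374,-.1414,.114]]))
a=cv2.resize(w[160:320,220:430],None,fx=3.8,fy=3.7,interpolation=cv2.INTER_CUBIC); save("w5.png",a)
```

```text
[ 0.53901724 -0.14360901  0.1529067 ]
[ 0.5389881  -0.14365699  0.15306332]
[ 0.53882819 -0.14359385  0.15312708]
[[-6.42558568e-01  7.66235585e-01  1.23076549e-03]
 [ 7.66235761e-01  6.42559397e-01 -4.24211172e-04]
 [-1.11588563e-03  6.70476010e-04 -9.99999153e-01]] [-0.68631313  0.32855319 -3.51017936] [-0.04132184  0.00089905 -0.0063522 ]
[[325.50206339 238.91912654]
 [325.96660293 265.43036605]
 [325.80241238 223.83448298]]
```

View pics/w5.png

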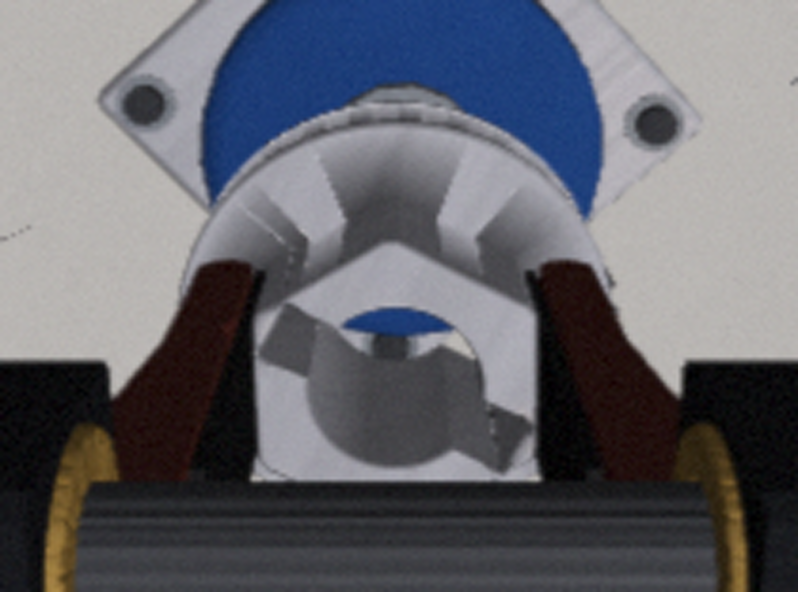

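The pulley is held square, with the bore at crop (396,386). The exciter body is centred at about x=403, so the shaft is about 1.3 mm farther along tool y and 2.2 mm along tool x. Correct for that and lower onto the taper.

Request:
step_arm(
  moves=[
    [[0, 0, 0, -0.002, 0.012, -0.03, 1], [0, 0, 0, -0.002, 0.012, -0.06, 1], [0, 0, 0, -0.002, 0.012, -0.09, 1], [0, 0, 0, -0.002, 0.012, -0.11, 1], [0, 0, 0, -0.002, 0.012, -0.125, 1], [0, 0, 0, -0.002, 0.012, -0.125, 1]],
  ],
)

```text
time: 7.73
tcp_pos: [0.537, -0.1402, 0.1267]
tcp_rot: [[-0.643, 0.766, -0.001], [0.766, 0.643, 0.0], [0.001, -0.001, -1.0]]
force: [0.3, 0.0, -3.0]
gripper_width: 0.404
gripper_force: 35.0
```

Request:
step_arm(
  moves=[
    [[0, 0, 0, 0, 0, -0.01, 1], [0, 0, 0, 0, 0, -0.02, 1], [0, 0, 0, 0, 0, -0.03, 1], [0, 0, 0, 0, 0, -0.04, 1], [0, 0, 0, 0, 0, -0.04, 1], [0, 0, 0, 0, 0, -0.04, 1]],
  ],
)

```text
time: 8.23
tcp_pos: [0.5374, -0.1403, 0.1196]
tcp_rot: [[-0.643, 0.766, -0.0], [0.766, 0.643, 0.0], [0.0, -0.0, -1.0]]
force: [-0.3, 0.1, -3.4]
gripper_width: 0.405
gripper_force: 35.0
```

Request:
step_arm(
  moves=[
    [[0, 0, 0, 0, 0, -0.01, 1], [0, 0, 0, 0, 0, -0.02, 1], [0, 0, 0, 0, 0, -0.03, 1], [0, 0, 0, 0, 0, -0.04, 1], [0, 0, 0, 0, 0, -0.05, 1], [0, 0, 0, 0, 0, -0.06, 1], [0, 0, 0, 0, 0, -0.06, 1], [0, 0, 0, 0, 0, -0.06, 1]],
  ],
)

```text
time: 8.9
tcp_pos: [0.5374, -0.1403, 0.1075]
tcp_rot: [[-0.643, 0.766, -0.0], [0.766, 0.643, 0.0], [0.0, -0.0, -1.0]]
force: [-0.7, 0.1, -2.9]
gripper_width: 0.407
gripper_force: 35.0
```

Now approach the key level in 1 mm steps.

Request:
step_arm(
  moves=[
    [[0, 0, 0, 0, 0, -0.005, 1], [0, 0, 0, 0, 0, -0.01, 1], [0, 0, 0, 0, 0, -0.015, 1], [0, 0, 0, 0, 0, -0.02, 1], [0, 0, 0, 0, 0, -0.025, 1], [0, 0, 0, 0, 0, -0.03, 1], [0, 0, 0, 0, 0, -0.03, 1], [0, 0, 0, 0, 0, -0.03, 1]],
  ],
)

```text
time: 9.57
tcp_pos: [0.5374, -0.1403, 0.1016]
tcp_rot: [[-0.643, 0.766, -0.0], [0.766, 0.643, 0.0], [0.0, -0.0, -1.0]]
force: [0.9, 0.7, -2.9]
gripper_width: 0.403
gripper_force: 35.0
```

Request:
step_arm(
  moves=[
    [[0, 0, 0, 0, 0, -0.004, 1], [0, 0, 0, 0, 0, -0.008, 1], [0, 0, 0, 0, 0, -0.012, 1], [0, 0, 0, 0, 0, -0.015, 1], [0, 0, 0, 0, 0, -0.015, 1]],
  ],
)

```text
time: 9.98
tcp_pos: [0.5374, -0.1403, 0.0985]
tcp_rot: [[-0.643, 0.766, -0.0], [0.766, 0.643, 0.0], [0.0, -0.0, -1.0]]
force: [-0.0, -0.2, -4.3]
gripper_width: 0.401
gripper_force: 35.0
```

The underside is at about 0.080, already below the key tops, with no contact force. The keyways seem to be over the keys, so I'll continue gently.

Request:
step_arm(
  moves=[
    [[0, 0, 0, 0, 0, -0.005, 1], [0, 0, 0, 0, 0, -0.01, 1], [0, 0, 0, 0, 0, -0.015, 1], [0, 0, 0, 0, 0, -0.02, 1], [0, 0, 0, 0, 0, -0.025, 1], [0, 0, 0, 0, 0, -0.025, 1]],
  ],
)

```text
time: 10.48
tcp_pos: [0.5374, -0.1403, 0.0934]
tcp_rot: [[-0.643, 0.766, -0.0], [0.766, 0.643, 0.0], [0.0, -0.0, -1.0]]
force: [-0.3, 0.1, -3.3]
gripper_width: 0.405
gripper_force: 35.0
```

Seat contact is expected near TCP 0.0805. Go down to 0.083.

Request:
step_arm(
  moves=[
    [[0, 0, 0, 0, 0, -0.006, 1], [0, 0, 0, 0, 0, -0.012, 1], [0, 0, 0, 0, 0, -0.018, 1], [0, 0, 0, 0, 0, -0.024, 1], [0, 0, 0, 0, 0, -0.03, 1], [0, 0, 0, 0, 0, -0.036, 1], [0, 0, 0, 0, 0, -0.042, 1], [0, 0, 0, 0, 0, -0.048, 1], [0, 0, 0, 0, 0, -0.05, 1], [0, 0, 0, 0, 0, -0.05, 1]],
  ],
)

```text
time: 11.32
tcp_pos: [0.5374, -0.1403, 0.0835]
tcp_rot: [[-0.643, 0.766, -0.0], [0.766, 0.643, 0.0], [0.0, -0.0, -1.0]]
force: [0.5, -0.0, -3.2]
gripper_width: 0.404
gripper_force: 35.0
```

Request:
step_arm(
  moves=[
    [[0, 0, 0, 0, 0, -0.002, 1], [0, 0, 0, 0, 0, -0.004, 1], [0, 0, 0, 0, 0, -0.006, 1], [0, 0, 0, 0, 0, -0.008, 1], [0, 0, 0, 0, 0, -0.008, 1]],
  ],
)

```text
time: 11.73
tcp_pos: [0.5375, -0.1403, 0.082]
tcp_rot: [[-0.643, 0.766, 0.0], [0.766, 0.643, 0.0], [0.0, 0.0, -1.0]]
force: [-0.6, -0.8, -2.5]
gripper_width: 0.404
gripper_force: 35.0
```

Request:
step_arm(
  moves=[
    [[0, 0, 0, 0, 0, -0.002, 1], [0, 0, 0, 0, 0, -0.004, 1], [0, 0, 0, 0, 0, -0.006, 1], [0, 0, 0, 0, 0, -0.006, 1]],
  ],
)

```text
time: 12.07
tcp_pos: [0.5375, -0.1403, 0.0809]
tcp_rot: [[-0.643, 0.766, -0.0], [0.766, 0.643, -0.0], [0.0, -0.0, -1.0]]
force: [-0.6, 0.2, -1.4]
gripper_width: 0.407
gripper_force: 35.0
```

Request:
step_arm(
  moves=[
    [[0, 0, 0, 0, 0, -0.002, 1], [0, 0, 0, 0, 0, -0.004, 1], [0, 0, 0, 0, 0, -0.004, 1], [0, 0, 0, 0, 0, -0.004, 1]],
  ],
)

```text
time: 12.4
tcp_pos: [0.5376, -0.1403, 0.0809]
tcp_rot: [[-0.643, 0.766, 0.0], [0.766, 0.643, -0.0], [-0.0, 0.0, -1.0]]
force: [-2.8, 1.1, 6.6]
gripper_width: 0.406
gripper_force: 35.0
```

Firm contact at TCP 0.0809, which is 0.062 plus the 0.0189 measured at the grasp. The pulley is home, so release it.

Request:
step_arm(
  moves=[
    [[0, 0, 0, 0, 0, 0.003, 0.1], [0, 0, 0, 0, 0, 0.003, 0], [0, 0, 0, 0, 0, 0.003, -0.2], [0, 0, 0, 0, 0, 0.003, -0.4], [0, 0, 0, 0, 0, 0.003, -0.4], [0, 0, 0, 0, 0, 0.003, -0.4]],
  ],
)

```text
time: 12.9
tcp_pos: [0.5375, -0.1403, 0.0806]
tcp_rot: [[-0.643, 0.766, -0.0], [0.766, 0.643, 0.0], [0.0, -0.0, -1.0]]
force: [0.2, -0.4, -0.2]
gripper_width: 0.693
gripper_force: 0.0
```

Request:
step_arm(
  moves=[
    [[0, 0, 0, 0, 0, 0.05, -0.4], [0, 0, 0, 0, 0, 0.1, -0.4], [0, 0, 0, 0, 0, 0.2, -0.4], [0, 0, 0, 0, 0, 0.3, -0.4], [0, 0, 0, 0, 0, 0.45, -0.4], [0, 0, 0, 0, 0, 0.6, -0.4], [0, 0, 0, 0, 0, 0.6, -0.4], [0, 0, 0, 0, 0, 0.6, -0.4]],
  ],
)

```text
time: 13.57
tcp_pos: [0.5389, -0.1407, 0.2035]
tcp_rot: [[-0.643, 0.766, 0.005], [0.766, 0.643, -0.001], [-0.004, 0.003, -1.0]]
force: [0.3, -0.6, -0.5]
gripper_width: 0.7
gripper_force: 0.0
```

Run:
```python
from h import *
st=manip.state(); w=camera("wrist"); b=camera("scene"); print(st["tcp_pos"],st["force"],st["gripper_width"])
u=proj(cam("scene"),[.537,-.1415,.08])[0].astype(int); print(u)
A=cv2.resize(w[80:320,170:480],(465,360)); B=cv2.resize(b[max(u[1]-45,0):,max(u[0]-40,0):][:90,:80],(320,360),interpolation=cv2.INTER_CUBIC)
save("fin.png",np.hstack([A,B]))
```

```text
[ 0.53888324 -0.14068879  0.20352052] [ 0.33675652 -0.57283694 -0.54849796] 0.6995533742721957
[381 172]
```

View pics/fin.png

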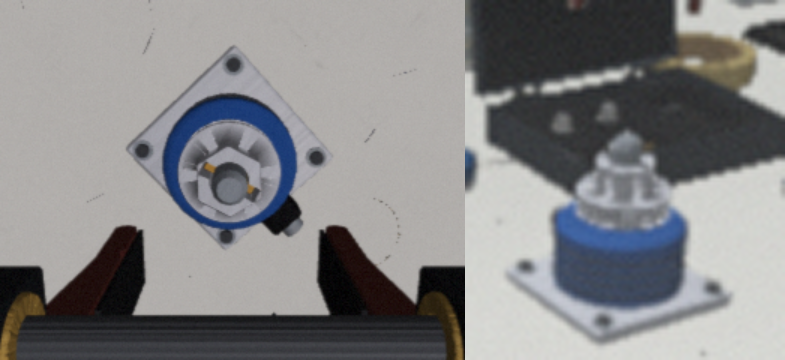

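The pulley is seated over the keys (brass visible in the keyways at (208,170) and (253,192)), low on the exciter and released, with the gripper clear.

```bash
python3 -c "
from bench import ticket
print(ticket.hand_in())"
```

```text
the job is handed in; nothing more can be done
None
```

The pulley sits fully home on the exciter's shoulder with its keyways over the keys, released with the gripper clear, and the job is handed in, though `hand_in` returned no verdict.

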